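# Clamp the whetstone in its holder with the thumbwheel

## Task

Lay the whetstone gently on the bed of the stone holder, between the two jaws, and let go of it. Then roll the holder's ridged thumbwheel up, ridge after ridge, until the moving jaw holds the stone firmly against the fixed jaw: feel for the point where the wheel stiffens and stop there, because forcing it on would crack the stone. Close the jaw by the wheel only, and leave everything else on the counter where it is.

Things in the scene. Friction and masses are not known exactly. Their poses are not given: they have to be found in the camera images.
- stone: the whetstone: a plain grey rectangular block, 50 mm wide (own x), about 170 mm long (own y; ends worn, good only to 3 mm), 30 mm high, 0.4 to 0.75 kg, flat on the table at the start. Origin: centre of its underside. End for end makes no difference
- holder: the stone holder, fixed to the table, long direction = own y, z up. Origin: on the table under the middle of the bed. From +y to -y: fixed jaw (locked on a slider, its face somewhere 89 to 101 mm along +y, not reported), bed, moving jaw, thumbwheel in its grey housing, whose walls 65 to 75 mm either side of the axle along x are 84 mm high
- bed (a point): middle of the bed's top face, 45 mm above the table. The steel bed is 44 mm wide (x) and 215 mm long (y); the stone lies on it lengthwise, overhanging 3 mm each side. Both jaws are 60 to 64 mm wide and end 63 mm above the table, so the stone's long sides stay free for fingers
- jaw: the moving jaw's pad, 60 mm wide, 17 mm high, facing the fixed jaw; origin at the centre of its face. It travels along the holder's +y as the wheel is rolled up, 7.64 mm per rad (6 mm per ridge). At the start it stands 178 to 200 mm from the fixed jaw, so the stone has at least 8 mm to spare. The pad is sprung, 25 N per mm, 5 mm at most. To be moved by the wheel, not pushed by hand
- wheel_hub (a point): centre of the thumbwheel, 66 mm above the table, on its axle, which lies along the holder's y. The grey wheel is 30 mm wide (y) with eight straight ridges across its rim, 45 degrees apart, each 6 mm thick; ridge tips 60 mm from the axle, the rim between them 42 mm
- wheel (a joint): angle of the thumbwheel, rad: grows (rolls up, closes the jaw) as the ridges on top move to the holder's +x, away from the robot. At every multiple of 0.785 a ridge points straight up; beyond it that ridge leans to +x. No detents, stays where left. Range 0 to 6.2, starts at 0.9 to 2.1
- wheel_top (a point): fixed point over the axle at ridge-tip height, 126 mm up. A fingertip between two ridges pushes one over; 2 to 4 N turn the wheel while the jaw runs free; once the stone is pinched the push rises steeply, about 6 N at 25 N of clamping, 13 N at 80 N (too much). Let go, the wheel's friction holds up to some 20 N; any excess eases off by itself
- tub: bystander: white open plastic tub, 120 mm wide, 95 mm high; origin at the centre of its underside
- mug: bystander: white mug with a handle, 76 mm wide, 90 mm high; origin at the centre of its underside
- oil: bystander: red plastic bottle, 60 mm wide, 180 mm high; origin at the centre of its underside
- hammer: bystander: hammer lying down, about 300 mm long; origin at the centre of its underside
- rock: bystander: lump of grey rock, 68 mm wide, 44 mm high; origin at the centre of its underside
- dish: bystander: red plastic soap dish, 100 x 70 x 28 mm; origin at the centre of its underside
- tin: bystander: tin can with paper label, 74 mm wide, 82 mm high; origin at the centre of its underside
- driver: bystander: screwdriver lying down, about 200 mm long; origin at the centre of its underside
Mind the look-alikes: they are no part of the job. Of the things that look like the stone, take the one that is farthest from the robot's base at the start.

How it is judged:
By the outcome, as a careful person would: the job done as asked, in the order asked, and still so for the second after the job is handed in, with the robot touching nothing.
It also fails if it takes over 72 s, if anything falls off the work surface, if the arm or the gripper's body presses on something with over 40 N, if the wrist force passes 120 N, or if a joint passes its speed limit or range.

## Robot

A 6-joint arm with a two-finger parallel gripper is mounted at the origin on the work surface. World frame = base frame: x ahead of the robot, y to its left, z up, the work surface at z = 0. Lengths are in m, angles in rad, forces in N, time in s.
With the tool pointing down it reaches from about 0.375 to 0.9 m from the base axis. Payload 3.1 kg.
Tool frame: the origin (TCP) lies between the finger pads; the fingertips stand 11 mm ahead of it and the grasp point (between the pads) lies 8 mm behind it; z points along the fingers, y is the line along which they close (so a half turn about z gives the same grasp; the last joint's range is limited). The gripper opens to 87 mm and grips with 3 to 60 N. Pads are 19 mm wide; open, the fingers measure 117 mm over their backs; the gripper's body (75 mm by 190 mm) begins 51 mm behind the grasp point.
Start: joints at [1.105, 0.527, 1.433, -0, 1.181, -0.178], TCP at [0.177, 0.599, 0.234] pointing down, gripper open.
Joint ranges: [-3.08, 3.08], [-0.75, 2.2], [0.22, 2.44], [-1.43, 4.57], [0, 2.65], [-2.85, 2.85]. Speed limits (rad/s): [2.79, 2.79, 3.14, 3.14, 3.14, 3.14].

## Interface

Orientations are given as a unit quaternion [x, y, z, w].
In Python, from rig import robot gives the robot as it stands.
- The arm moves only by the tool move_arm, never from a script. Its argument "moves" is text: rows parted by semicolons, each of 7 numbers parted by spaces: the shift along the tool's x, y, z in units of 100 mm (1.0 is 100 mm), then the turn, a rotation vector about the tool's x, y, z in units of 90 degrees (1.0 is 90 degrees), then the opening, from 0 (shut) to 1 (fully open). A call has 1 to 12 rows; each row is the pose to reach, as a shift and turn from the pose commanded when the call began, along the tool's axes at that moment; what a row does not reach only later rows make up. A row lasts 1/10 s, in which the tool goes at most 50 mm and 8.59 degrees, less where a joint would pass 70% of its speed; a pose out of reach is approached as far as the arm can. A call with a number of a shift or a turn outside -1 to 1 is refused whole. A call with a gripper value outside its range is refused whole. The fingers move at their own pace and stop on an object; "squeeze" is the grip in N (left out, the last holds). Time passes only in rows, so rows that repeat a pose let the fingers close. It gives the time, the measured TCP pose, the force, the opening and the grip force at its end, in the units of the state.
- robot.get_obs(): the state, without advancing time (a new reading comes with each control period).
- robot.camera(name): name is "side" or "top" or "wrist"; returns a dict with "image" (480x640x3 uint8, red, green, blue), "intrinsics" (3x3 intrinsics, pixels), "dist_coeffs" ([k1, k2, p1, p2, k3] as OpenCV has them; the pictures are not rectified), "extrinsics" (4x4, takes a point from world to camera coordinates). Camera axes: x right, y up, looking along -z (the intrinsics and any distortion apply to the point x, -y, -z); pixel columns grow to the right and rows downward; lengths in m; the calibration is good to about 2 mm. A picture is of the moment at which its call begins. There is no depth.
- robot.hand_in(): hands the job in; it is judged then, once.
The state is a dict: "time": time; "q": joint angles; "joint_velocities": joint speeds; "joint_torque": joint torques, N m; "position": TCP position; "tool_rot": TCP orientation; "ft_force": force on the tool from outside, world axes, zero at the start; "moment": the same for the moment, N m; "grip_width": finger opening in m; "grip_force": force on a finger pad.
Only numpy, scipy, OpenCV 4.12 (cv2) and the standard library are available. Lean on these libraries where they do the work, as an engineer would, in place of code of your own. Each camera call takes 0.05 s, during which the arm holds its last target. There are 200 camera calls.

## Working session

There is one attempt and no reset: what is moved stays moved. The work goes in short steps, Python scripts to look and compute and a tool call to move; the robot and the scene stay as the last step left them, time stands still between calls to the robot, and variables do not carry over. Pictures are saved under pics/ and viewed, at most 10 in all, crops included, and the job is handed in when it is done.

Besides the shell and the picture viewer there is one more tool, called after "Call:" as name(argument=value, ...), one argument or row to a line, values as JSON. move_arm: Moves the arm, as the interface text tells. Shifts and turns lie within -1 to 1; 1 stands for 100 mm of shift or 90 degrees of turn. Its arguments: {"type":"object","properties":{"moves":{"type":"string"},"squeeze":{"type":"number"}},"required":["moves"]}

```bash
mkdir -p pics; cat > h.py <<'E'
import numpy as np, cv2, json
from rig import robot
from scipy.spatial.transform import Rotation as R
def snap(n,f):
    c=robot.camera(n); cv2.imwrite(f'pics/{f}.png',c['image'][:,:,::-1])
    np.savez(f'pics/{f}.npz',K=c['intrinsics'],d=c['dist_coeffs'],E=c['extrinsics']); return c
def load(f):
    z=np.load(f'pics/{f}.npz'); return z['K'],z['d'],z['E']
def proj(f,P):
    K,d,E=load(f); F=np.diag([1,-1,-1.])
    P=np.atleast_2d(P); c=(P@E[:3,:3].T+E[:3,3])@F
    return cv2.projectPoints(c,np.zeros(3),np.zeros(3),K,d)[0][:,0]
def back(f,px,z):
    K,d,E=load(f); u=cv2.undistortPoints(np.array(px,float).reshape(-1,1,2),K,d)[:,0]
    r=np.c_[u[:,0],-u[:,1],-np.ones(len(u))]@E[:3,:3]; o=-E[:3,:3].T@E[:3,3]
    return o+r*((z-o[2])/r[:,2])[:,None]
E
python3 - <<'E'
from h import *
snap('top','top0');snap('side','side0')
o=robot.get_obs();print({k:np.round(v,3) for k,v in o.items()})
for f in('top0','side0'):
    K,d,E=load(f);print(K[0,0],d,-E[:3,:3].T@E[:3,3])
E
```

```text
{'time': np.float64(0.1), 'q': array([ 1.105,  0.528,  1.434, -0.   ,  1.181, -0.178]), 'joint_velocities': array([-0.   , -0.   , -0.002,  0.   , -0.   , -0.001]), 'joint_torque': array([  0.   , -44.099, -17.715,   0.064,   0.053,  -0.   ]), 'position': array([0.176, 0.599, 0.233]), 'tool_rot': array([ 0.143,  0.99 , -0.001, -0.   ]), 'ft_force': array([ 0.518, -0.027,  0.626]), 'moment': array([-0.015, -0.019, -0.011]), 'grip_force': np.float64(0.0), 'grip_width': np.float64(0.087)}
481.2363386586545 [-0.02443395  0.          0.          0.          0.        ] [0.48678511 0.01227049 1.15231642]
534.9743077798778 [-0.14572921  0.          0.          0.          0.        ] [ 0.05137132 -0.78973144  0.92750852]
```

View pics/top0.png

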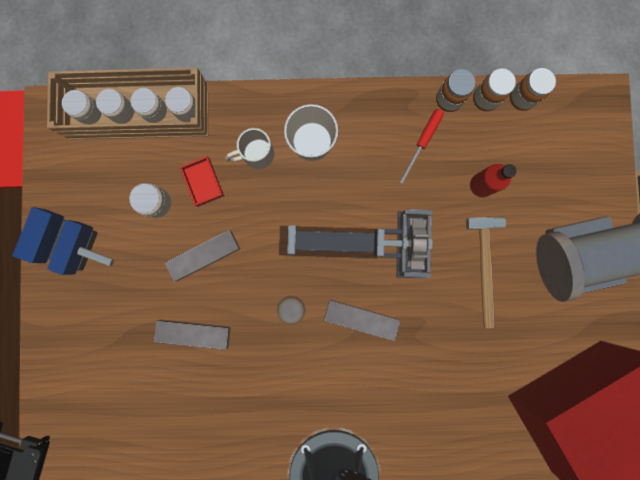

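View pics/side0.png

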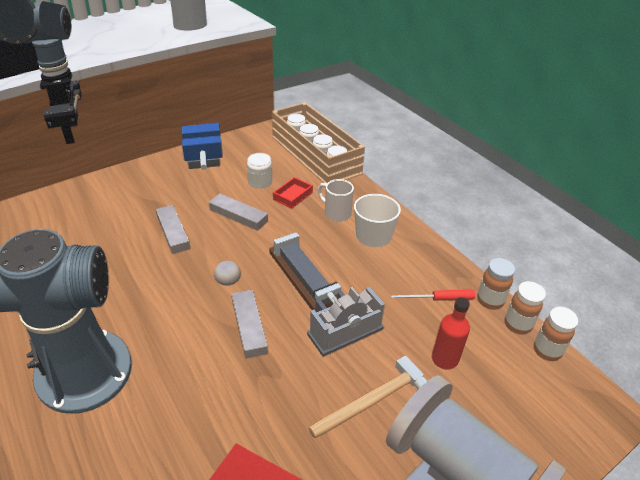

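Stone look-alikes in the top image are A (202,255), B (191,335) and C (362,320); the round rock is at (291,310). The base is near (335,470), so A looks farthest. I'll check this with numbers and a close crop that also covers the holder. The holder's fixed jaw is at (292,240), its moving jaw at (381,243) and its wheel at (417,243).

```bash
python3 - <<'E'
from h import *
p=back('top0',[(202,255),(191,335),(362,320)],.03);print(p,np.hypot(p[:,0],p[:,1]))
i=cv2.imread('pics/top0.png')
cv2.imwrite('pics/c1.png',cv2.resize(i[195:295,160:280],None,fx=5,fy=5,interpolation=cv2.INTER_CUBIC))
cv2.imwrite('pics/c2.png',cv2.resize(i[200:290,280:440],None,fx=5,fy=5,interpolation=cv2.INTER_CUBIC))
E
```

```text
[[ 0.52006325  0.29859255  0.03      ]
 [ 0.3348951   0.32521936  0.03      ]
 [ 0.36284383 -0.07188809  0.03      ]] [0.59968599 0.46682155 0.36989666]
```

View pics/c1.png

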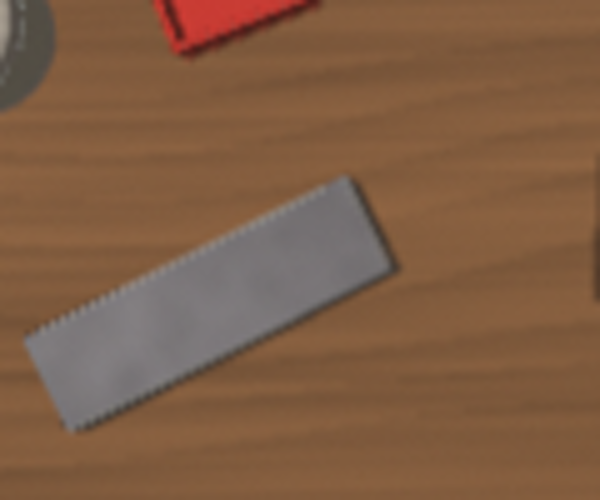

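View pics/c2.png

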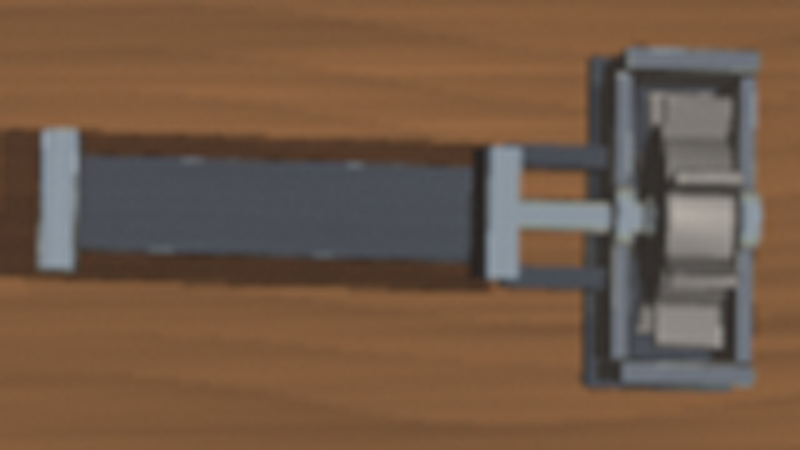

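A is a plain grey block and the farthest at 0.60 m, so I choose it. Its crop corners are (25,338), (350,178), (397,268) and (75,430). In the holder crop the fixed jaw's face is at x≈78 and the moving pad at x≈475–487. The bed edges are at y≈157–247 on the left and 167–260 on the right. The wheel spans x≈665–735, with ridges at y≈180 and 277.

```bash
python3 - <<'E'
from h import *
f=lambda P,ox,oy:[((x+.5)/5-.5+ox,(y+.5)/5-.5+oy) for x,y in P]
s=back('top0',f([(25,338),(350,178),(397,268),(75,430)],160,195),.03)
print('stone',s.mean(0)); a=(s[1]+s[2]-s[0]-s[3])/2; print(np.linalg.norm(a[:2]),np.degrees(np.arctan2(a[1],a[0])), np.linalg.norm((s[0]+s[1]-s[2]-s[3])[:2])/2)
b=back('top0',f([(80,157),(470,167),(470,259.5),(80,247)],280,200),.045)
a=(b[0]+b[3]-b[1]-b[2])/2; print('bed',b.mean(0),np.linalg.norm((b[0]-b[3])[:2]),np.linalg.norm((b[1]-b[2])[:2]),'ydir',np.degrees(np.arctan2(a[1],a[0])))
j=back('top0',f([(78,128),(76,270),(487,147),(487,280),(42,128),(38,270)],280,200),.063);print('jaws',j)
h=back('top0',f([(520,202),(520,230),(605,202),(605,230)],280,200),.066);print('shaft',h)
# housing walls z=84
w=back('top0',f([(628,50),(758,50),(622,372),(750,372),(628,70),(622,360)],280,200),.084);print('walls',w)
r=back('top0',f([(700,180),(700,277),(665,225),(735,225)],280,200),.12);print('ridge/wheel',r)
snap('wrist','w0')
E
```

```text
stone [0.51940666 0.29872627 0.03      ]
0.16882705461765654 -64.53641485411028 0.04858006951524507
bed [ 0.5460009  -0.01174438  0.045     ] 0.041569453305978846 0.04265919727318432 ydir 87.2744015234875
jaws [[ 0.5829189   0.07737229  0.063     ]
 [ 0.51841095  0.07925687  0.063     ]
 [ 0.57076086 -0.10813512  0.063     ]
 [ 0.51044054 -0.10662645  0.063     ]
 [ 0.58323033  0.09374289  0.063     ]
 [ 0.51872785  0.09647832  0.063     ]]
shaft [[ 0.54532812 -0.12208715  0.066     ]
 [ 0.53266629 -0.12176051  0.066     ]
 [ 0.54460911 -0.16049463  0.066     ]
 [ 0.53194788 -0.16014216  0.066     ]]
walls [[ 0.61135366 -0.16980354  0.084     ]
 [ 0.61027603 -0.22782439  0.084     ]
 [ 0.46816047 -0.16307783  0.084     ]
 [ 0.46708996 -0.21976188  0.084     ]
 [ 0.60239029 -0.16954409  0.084     ]
 [ 0.47346021 -0.16322473  0.084     ]]
ridge/wheel [[ 0.55043579 -0.19299944  0.12      ]
 [ 0.50877764 -0.19174683  0.12      ]
 [ 0.53136769 -0.17738742  0.12      ]
 [ 0.53080405 -0.20744693  0.12      ]]
```

```bash
cat >> h.py <<'E'
def delta(pos,ydeg):
    "shift/turn in move units to TCP pos, tool down with tool y along heading ydeg (world)"
    o=robot.get_obs(); r=R.from_quat(o['tool_rot']); a=np.radians(ydeg)
    y=np.array([np.cos(a),np.sin(a),0]); z=np.array([0,0,-1.]); t=R.from_matrix(np.c_[np.cross(y,z),y,z])
    s=r.inv().apply(np.array(pos)-o['position'])/.1; w=(r.inv()*t).as_rotvec()/(np.pi/2)
    print('shift',s.round(3),'turn',w.round(3),'pos',o['position'].round(4),'t',round(float(o['time']),2),'F',o['ft_force'].round(2),'w',round(float(o['grip_width']),4)); return s,w
E
python3 - <<'E'
from h import *
delta((.5194,.2987,.12),25.5)
E
```

```text
shift [-4.139 -1.908  1.13 ] turn [-0.001  0.     0.534] pos [0.1765 0.599  0.2328] t 0.15 F [ 0.24 -0.04  0.86] w 0.0871
```

Call:
move_arm(
  moves="-1 -0.48 0 0 0 0 1;-1 -0.48 0 0 0 0 1;-1 -0.48 0 0 0 0 1",
)

```text
time: 0.45
position: [0.2618, 0.5222, 0.2331]
tool_rot: [0.145, 0.989, -0.001, 0.0]
ft_force: [-0.4, 0.3, 0.3]
grip_width: 0.0869
grip_force: 0.0
```

Call:
move_arm(
  moves="-1 -0.48 0 0 0 0 1;-1 -0.48 0 0 0 0 1;-1 -0.48 0 0 0 0 1",
)

```text
time: 0.75
position: [0.3445, 0.4483, 0.2334]
tool_rot: [0.145, 0.989, -0.0, 0.001]
ft_force: [0.3, 0.7, -0.4]
grip_width: 0.0871
grip_force: 0.0
```

Call:
move_arm(
  moves="-1 -0.48 0 0 0 0 1;-1 -0.48 0 0 0 0 1;-1 -0.48 0 0 0 0 1",
)

```text
time: 1.05
position: [0.4271, 0.3745, 0.2336]
tool_rot: [0.145, 0.989, 0.0, 0.001]
ft_force: [0.1, 0.5, -0.3]
grip_width: 0.087
grip_force: 0.0
```

Call:
move_arm(
  moves="-0.9 -0.4 0 0 0 0.534 1;-0.9 -0.4 0 0 0 0.534 1;-0.9 -0.4 0 0 0 0.534 1;-0.9 -0.4 0 0 0 0.534 1;-0.9 -0.4 0 0 0 0.534 1;-0.9 -0.4 0 0 0 0.534 1;-0.9 -0.4 0 0 0 0.534 1;-0.9 -0.4 0 0 0 0.534 1",
)

```text
time: 1.85
position: [0.4981, 0.3135, 0.2334]
tool_rot: [0.532, 0.847, -0.0, -0.0]
ft_force: [0.5, -0.6, -0.7]
grip_width: 0.0872
grip_force: 0.0
```

```bash
python3 - <<'E'
from h import *
snap('wrist','w1'); delta((.5194,.2987,.016),25.5)
print(proj('w1',[[.5194,.2987,.03]]))
E
```

```text
shift [-0.225  0.128  2.174] turn [-0.    -0.     0.002] pos [0.4982 0.3134 0.2334] t 1.9 F [-0.2  -0.14  0.66] w 0.0866
[[338.19518766 236.50513259]]
```

View pics/w1.png

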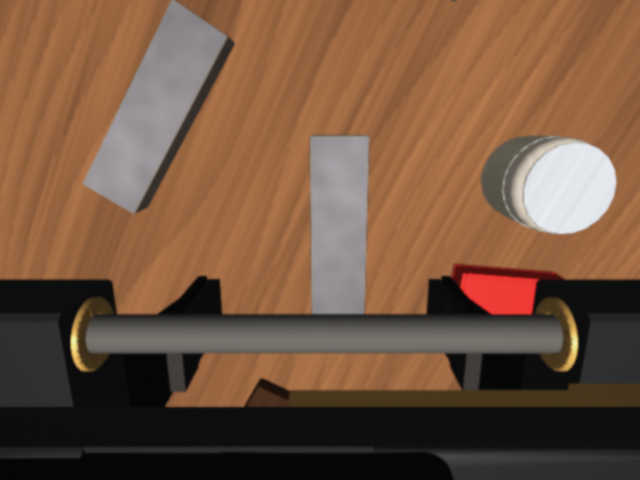

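The wrist view shows the chosen stone upright and centred at column 339 (predicted 338). The dish (505,290) and tin (565,185) are well clear of the finger paths. Descending.

Call:
move_arm(
  moves="-0.23 0.13 1 0 0 0 1;-0.23 0.13 1 0 0 0 1;-0.23 0.13 1 0 0 0 1",
)

```text
time: 2.2
position: [0.5168, 0.2955, 0.1273]
tool_rot: [0.534, 0.846, -0.005, -0.004]
ft_force: [-1.1, 0.1, -0.1]
grip_width: 0.087
grip_force: 0.0
```

Call:
move_arm(
  moves="0 0 0.4 0 0 0 1;0 0 0.7 0 0 0 1;0 0 0.9 0 0 0 1;0 0 0.9 0 0 0 1",
)

```text
time: 2.6
position: [0.5189, 0.2976, 0.0427]
tool_rot: [0.533, 0.846, -0.001, -0.001]
ft_force: [-0.7, 0.7, 0.3]
grip_width: 0.087
grip_force: 0.0
```

```bash
python3 - <<'E'
from h import *
delta((.5194,.2987,.016),25.5)
E
```

```text
shift [0.008 0.01  0.267] turn [-0.003 -0.     0.001] pos [0.5189 0.2976 0.0427] t 2.6 F [-0.7   0.66  0.26] w 0.087
```

Call:
move_arm(
  moves="0 0 0.15 0 0 0 1;0 0 0.25 0 0 0 1;0 0 0.25 0 0 0 1;0 0 0.25 0 0 0 0;0 0 0.25 0 0 0 0;0 0 0.25 0 0 0 0;0 0 0.25 0 0 0 0;0 0 0.25 0 0 0 0;0 0 0.25 0 0 0 0;0 0 0.25 0 0 0 0",
  squeeze=35,
)

```text
time: 3.6
position: [0.5204, 0.2974, 0.0187]
tool_rot: [0.534, 0.846, -0.0, -0.0]
ft_force: [-0.6, -0.3, 1.4]
grip_width: 0.0496
grip_force: 35.0
```

Call:
move_arm(
  moves="0 0 -0.2 0 0 0 0;0 0 -0.5 0 0 0 0;0 0 -0.8 0 0 0 0;0 0 -1 0 0 0 0;0 0 -1 0 0 0 0;0 0 -1 0 0 0 0",
)

```text
time: 4.2
position: [0.5194, 0.2971, 0.1174]
tool_rot: [0.534, 0.846, -0.001, -0.001]
ft_force: [-0.8, -0.1, -6.2]
grip_width: 0.05
grip_force: 35.0
```

```bash
python3 - <<'E'
from h import *
delta((.5467,-.0115,.18),-2.4)
E
```

```text
shift [-2.903 -1.084 -0.624] turn [-0.001  0.     0.31 ] pos [0.5194 0.2971 0.1174] t 4.2 F [-0.84 -0.06 -6.21] w 0.05
```

Call:
move_arm(
  moves="-0.3 -0.1 -0.3 0 0 0 0;-0.7 -0.25 -0.5 0 0 0 0;-1 -0.36 -0.62 0 0 0 0;-1 -0.36 -0.62 0 0 0 0",
)

```text
time: 4.6
position: [0.5313, 0.1878, 0.18]
tool_rot: [0.535, 0.845, -0.001, 0.0]
ft_force: [0.2, 0.2, -6.3]
grip_width: 0.0497
grip_force: 35.0
```

Call:
move_arm(
  moves="-0.35 -0.12 0 0 0 0 0;-0.7 -0.25 0 0 0 0 0;-1 -0.36 0 0 0 0 0;-1 -0.36 0 0 0 0 0",
)

```text
time: 5.0
position: [0.541, 0.0827, 0.1783]
tool_rot: [0.535, 0.845, -0.002, -0.001]
ft_force: [-0.3, 0.1, -6.7]
grip_width: 0.0498
grip_force: 35.0
```

Call:
move_arm(
  moves="-0.3 -0.12 0 0 0 0.1 0;-0.6 -0.25 0 0 0 0.2 0;-0.9 -0.36 0 0 0 0.31 0;-0.9 -0.36 0 0 0 0.31 0;-0.9 -0.36 0 0 0 0.31 0;-0.9 -0.36 0 0 0 0.31 0",
)

```text
time: 5.6
position: [0.5466, -0.0095, 0.179]
tool_rot: [0.721, 0.693, -0.001, -0.002]
ft_force: [0.2, -0.3, -6.5]
grip_width: 0.0501
grip_force: 35.0
```

```bash
python3 - <<'E'
from h import *
delta((.5467,-.0135,.10),-2.4)
E
```

```text
shift [-0.041  0.006  0.79 ] turn [-0.002 -0.001  0.001] pos [ 0.5466 -0.0095  0.179 ] t 5.6 F [ 0.16 -0.28 -6.55] w 0.0501
```

Call:
move_arm(
  moves="-0.02 0 0.3 0 0 0 0;-0.04 0 0.6 0 0 0 0;-0.04 0 0.79 0 0 0 0;-0.04 0 0.79 0 0 0 0;-0.04 0 0.79 0 0 0 0",
)

```text
time: 6.1
position: [0.5475, -0.0137, 0.1013]
tool_rot: [0.721, 0.693, -0.0, -0.001]
ft_force: [-0.1, 0.2, -6.2]
grip_width: 0.0496
grip_force: 35.0
```

```bash
python3 - <<'E'
from h import *
delta((.5467,-.0135,.10),-2.4)
c=snap('side','side1'); i=cv2.imread('pics/side1.png'); snap('top','top1'); j=cv2.imread('pics/top1.png'); 
a=cv2.resize(i[220:360,255:400],(580,560),interpolation=cv2.INTER_CUBIC)
cv2.imwrite('pics/c3.png',a)
E
```

```text
shift [ 0.002 -0.008  0.013] turn [-0.001 -0.     0.001] pos [ 0.5475 -0.0137  0.1013] t 6.1 F [-0.14  0.21 -6.18] w 0.0496
```

View pics/c3.png

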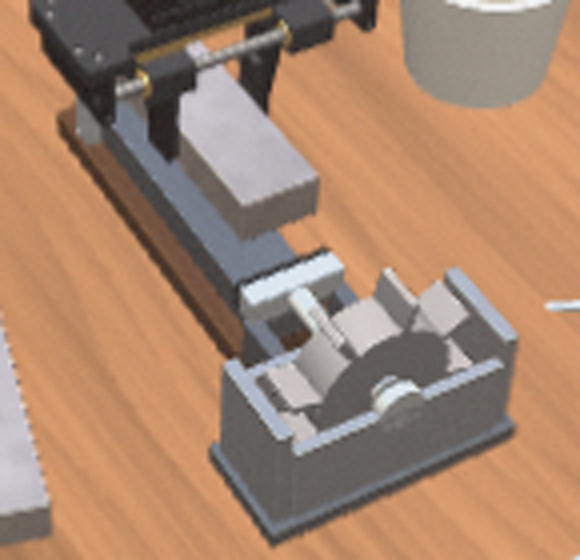

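Side crop: the stone hangs aligned over the bed. Its near end's bottom edge runs (242,235)–(318,205), the moving jaw's top runs (242,290)–(338,258) and the wheel ridges show at (400,285).

```bash
python3 - <<'E'
from h import *
f=lambda P:[((x+.5)/4-.5+255,(y+.5)/4-.5+220) for x,y in P]
print('stone top',back('side1',f([(240,208),(318,180)]),.1126),'bot',back('side1',f([(242,237),(318,207)]),.0826))
print('jaw top edge far/near',back('side1',f([(242,287),(326,254),(248,310),(343,275)]),.063))
print('ridge tips', back('side1',f([(386,270),(418,300)]),.121))
# pred ridges in top & side for hub
a=np.radians(-2.4); ex=np.array([np.cos(a),np.sin(a),0]); ey=np.array([-np.sin(a),np.cos(a),0]); hub=np.array([.5385,-.193,.066])
for th in np.arange(0,.785,.1):
  P=[];
  for k in(-1,0,1):
    t=th+k*np.pi/4
    for s in(-.015,.015): P.append(hub+.06*(np.sin(t)*ex+np.cos(t)*np.array([0,0,1]))+s*ey)
  print(round(th,2),'side',((proj('side1',P)-[255,220])*4).round().astype(int).tolist(),'top y',((proj('top0',P)-[280,200])*5)[::2,1].round())
E
```

```text
stone top [[ 0.51608363 -0.09463358  0.1126    ]
 [ 0.56490007 -0.09838814  0.1126    ]] bot [[ 0.52169752 -0.08910889  0.0826    ]
 [ 0.57135202 -0.09131091  0.0826    ]]
jaw top edge far/near [[ 0.51144814 -0.10593649  0.063     ]
 [ 0.56590221 -0.10903159  0.063     ]
 [ 0.5048652  -0.12235882  0.063     ]
 [ 0.56476094 -0.12763379  0.063     ]]
ridge tips [[ 0.55166033 -0.18085603  0.121     ]
 [ 0.55328799 -0.20714161  0.121     ]]
0.0 side [[322, 357], [292, 320], [394, 304], [362, 268], [459, 298], [427, 263]] top y [306. 206. 111.]
0.1 side [[330, 349], [299, 311], [404, 301], [372, 264], [464, 301], [433, 266]] top y [295. 192. 102.]
0.2 side [[338, 341], [307, 303], [413, 298], [381, 261], [469, 305], [437, 270]] top y [284. 178.  95.]
0.3 side [[347, 333], [316, 296], [422, 296], [391, 259], [473, 310], [441, 274]] top y [272. 165.  90.]
0.4 side [[356, 326], [325, 289], [431, 294], [399, 258], [476, 315], [444, 280]] top y [259. 152.  85.]
0.5 side [[366, 319], [335, 282], [439, 294], [407, 258], [478, 321], [446, 286]] top y [246. 140.  82.]
0.6 side [[376, 313], [344, 276], [447, 295], [415, 259], [479, 327], [448, 292]] top y [232. 129.  80.]
0.7 side [[386, 308], [354, 271], [454, 296], [422, 261], [479, 334], [448, 299]] top y [218. 119.  80.]
```

Call:
move_arm(
  moves="0 -0.01 0.15 0 0 0 0;0 -0.01 0.25 0 0 0 0;0 -0.01 0.31 0 0 0 0;0 -0.01 0.34 0 0 0 0;0 -0.01 0.36 0 0 0 0;0 -0.01 0.37 0 0 0 0;0 -0.01 0.37 0 0 0 0",
)

```text
time: 6.9
position: [0.5468, -0.0148, 0.0647]
tool_rot: [0.722, 0.692, 0.0, 0.0]
ft_force: [0.3, -0.6, -6.5]
grip_width: 0.0498
grip_force: 35.0
```

Call:
move_arm(
  moves="0 0 0.01 0 0 0 0;0 0 0.015 0 0 0 0;0 0 0.015 0 0 0 0",
)

```text
time: 7.2
position: [0.547, -0.0148, 0.0637]
tool_rot: [0.722, 0.692, 0.0, 0.0]
ft_force: [-0.3, -0.6, -0.6]
grip_width: 0.0497
grip_force: 35.0
```

Call:
move_arm(
  moves="0 0 0 0 0 0 1;0 0 0 0 0 0 1;0 0 0 0 0 0 1;0 0 0 0 0 0 1;0 0 0 0 0 0 1;0 0 0 0 0 0 1;0 0 -0.2 0 0 0 1;0 0 -0.6 0 0 0 1;0 0 -1 0 0 0 1;0 0 -1 0 0 0 1;0 0 -1 0 0 0 1",
)

```text
time: 8.3
position: [0.5471, -0.0148, 0.1641]
tool_rot: [0.722, 0.692, 0.001, 0.001]
ft_force: [-0.5, -0.2, -0.9]
grip_width: 0.0869
grip_force: 0.0
```

```bash
python3 - <<'E'
from h import *
delta((.515,-.193,.19),-2.4)
delta((.515,-.193,.19),87.6)
print(robot.get_obs()['q'].round(2))
E
```

```text
shift [-1.794 -0.246 -0.259] turn [0.002 0.    0.   ] pos [ 0.5471 -0.0148  0.1641] t 8.3 F [-0.5  -0.17 -0.94] w 0.0869
shift [-1.794 -0.246 -0.259] turn [ 0.001  0.001 -1.   ] pos [ 0.5471 -0.0148  0.1641] t 8.3 F [-0.5  -0.17 -0.94] w 0.0869
[-0.23  0.52  1.7  -0.    0.92 -0.19]
```

```bash
python3 - <<'E'
from h import *
delta((.491,-.190,.19),87.6)
E
```

```text
shift [-1.774 -0.487 -0.26 ] turn [ 0.001  0.001 -1.   ] pos [ 0.5471 -0.0148  0.1641] t 8.3 F [-0.5  -0.17 -0.94] w 0.0869
```

Call:
move_arm(
  moves="-0.4 -0.1 -0.25 0 0 0 0;-0.8 -0.2 -0.25 0 0 0 0;-1 -0.4 -0.25 0 0 0 0;-1 -0.4 -0.25 0 0 0 0",
  squeeze=20,
)

```text
time: 8.7
position: [0.4992, -0.1143, 0.1863]
tool_rot: [0.723, 0.691, -0.001, -0.003]
ft_force: [-0.4, 0.8, -0.0]
grip_width: 0.0626
grip_force: 0.0
```

Call:
move_arm(
  moves="-0.4 -0.1 0 0 0 -0.1 0;-0.76 -0.1 0 0 0 -0.2 0;-0.76 -0.1 0 0 0 -0.3 0;-0.76 -0.1 0 0 0 -0.4 0;-0.76 -0.1 0 0 0 -0.5 0;-0.76 -0.1 0 0 0 -0.6 0;-0.76 -0.1 0 0 0 -0.7 0;-0.76 -0.1 0 0 0 -0.8 0;-0.76 -0.1 0 0 0 -0.9 0;-0.76 -0.1 0 0 0 -1 0;-0.76 -0.1 0 0 0 -1 0;-0.76 -0.1 0 0 0 -1 0",
)

```text
time: 9.9
position: [0.4891, -0.1873, 0.1867]
tool_rot: [0.021, 1.0, 0.001, -0.001]
ft_force: [-0.6, 0.1, -0.2]
grip_width: 0.0001
grip_force: 0.0
```

```bash
python3 - <<'E'
from h import *
delta((.491,-.190,.1225),87.6)
snap('side','side2'); i=cv2.imread('pics/side2.png'); t=cv2.imread('pics/top0.png'); snap('top','top2'); j=cv2.imread('pics/top2.png')
a=cv2.resize(i[220:360,255:400],(580,560),interpolation=cv2.INTER_CUBIC)
cv2.imwrite('pics/c4.png',a)
E
```

```text
shift [-0.021 -0.027  0.642] turn [ 0.001 -0.001  0.   ] pos [ 0.4891 -0.1873  0.1867] t 9.9 F [-0.64  0.06 -0.25] w 0.0001
```

View pics/c4.png

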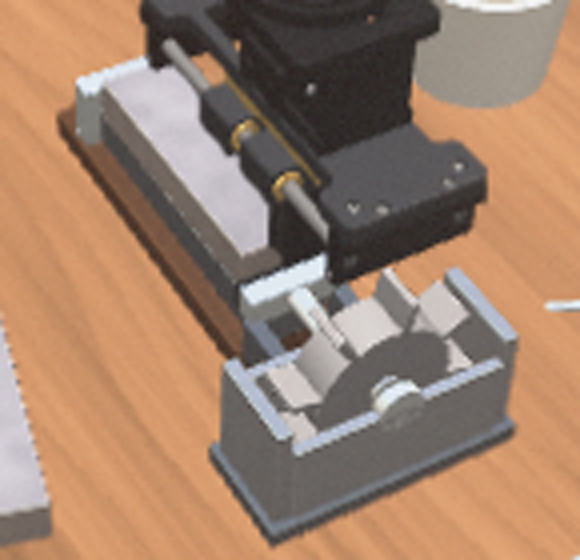

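The stone lies squarely on the bed between the jaws with gaps at both ends. One wheel ridge is just past the top at (400,285) and the next is on the near side at (325,350). Dropping the fingertips behind that near ridge.

Call:
move_arm(
  moves="0 -0.02 0.2 0 0 0 0;0 -0.03 0.4 0 0 0 0;0 -0.03 0.55 0 0 0 0;0 -0.03 0.64 0 0 0 0;0 -0.03 0.64 0 0 0 0",
)

```text
time: 10.5
position: [0.4885, -0.1908, 0.1227]
tool_rot: [0.021, 1.0, 0.001, -0.001]
ft_force: [0.3, -1.0, 0.6]
grip_width: 0.0005
grip_force: 0.0
```

Call:
move_arm(
  moves="-0.04 0 0 0 0 0 0;-0.08 0 0 0 0 0 0;-0.12 0 0 0 0 0 0;-0.16 0 0 0 0 0 0;-0.2 0 0 0 0 0 0;-0.24 0 0 0 0 0 0",
)

```text
time: 11.1
position: [0.5137, -0.1926, 0.1245]
tool_rot: [0.021, 1.0, -0.0, 0.0]
ft_force: [-3.1, -0.0, 2.9]
grip_width: 0.0006
grip_force: 1.6
```

Call:
move_arm(
  moves="-0.03 0 0 0 0 0 0;-0.06 0 0.01 0 0 0 0;-0.09 0 0.01 0 0 0 0;-0.12 0 0.01 0 0 0 0;-0.15 0 0.01 0 0 0 0;-0.18 0 0.01 0 0 0 0",
)

```text
time: 11.7
position: [0.5311, -0.1933, 0.1227]
tool_rot: [0.021, 1.0, 0.0, -0.0]
ft_force: [-4.3, -1.3, -1.3]
grip_width: 0.0006
grip_force: 1.7
```

Call:
move_arm(
  moves="-0.03 0 0 0 0 0 0;-0.06 0 0 0 0 0 0;-0.09 0 0 0 0 0 0;-0.12 0 0 0 0 0 0;-0.15 0 0 0 0 0 0",
)

```text
time: 12.2
position: [0.546, -0.1934, 0.1228]
tool_rot: [0.021, 1.0, 0.0, -0.001]
ft_force: [-3.5, 0.7, -1.4]
grip_width: 0.0002
grip_force: 1.8
```

```bash
python3 - <<'E'
from h import *
delta((.539,-.1924,.1225),87.6)
snap('side','side3'); i=cv2.imread('pics/side3.png')
j=cv2.imread('pics/side2.png')
a=np.hstack([cv2.resize(k[250:350,270:370],(390,390),interpolation=cv2.INTER_CUBIC) for k in(j,i)])
cv2.imwrite('pics/c5.png',a)
E
```

```text
shift [0.07  0.007 0.003] turn [ 0.001 -0.001  0.   ] pos [ 0.546  -0.1934  0.1228] t 12.2 F [-3.53  0.67 -1.37] w 0.0002
```

View pics/c5.png

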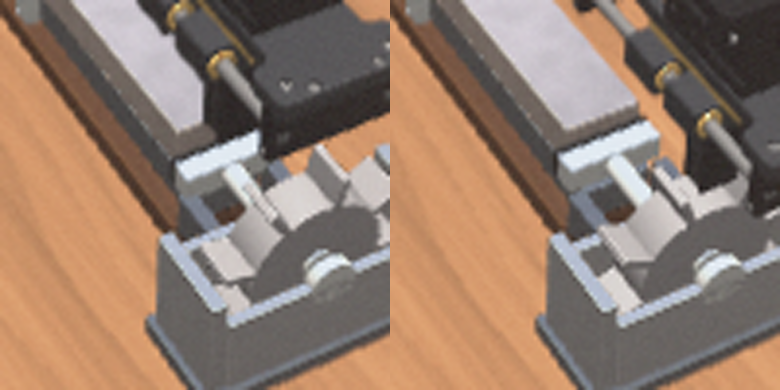

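The jaw advanced about 7 mm and the stone hasn't tipped. Lifting back for the next ridge.

Call:
move_arm(
  moves="0.03 0 0 0 0 0 0;0.03 0 -0.25 0 0 0 0;0.04 0 -0.26 0 0 0 0;0.3 0 -0.26 0 0 0 0;0.48 0 -0.26 0 0 0 0;0.48 0 -0.26 0 0 0 0;0.48 0 -0.1 0 0 0 0;0.48 0 0 0 0 0 0;0.48 0 0 0 0 0 0",
)

```text
time: 13.15
position: [0.4986, -0.1917, 0.1218]
tool_rot: [0.021, 1.0, 0.0, -0.0]
ft_force: [-0.3, 0.5, -0.6]
grip_width: 0.0002
grip_force: 0.0
```

Call:
move_arm(
  moves="-0.03 0 0 0 0 0 0;-0.06 0 0 0 0 0 0;-0.09 0 0 0 0 0 0;-0.12 0 0 0 0 0 0;-0.15 0 0 0 0 0 0",
)

```text
time: 13.65
position: [0.5128, -0.1922, 0.1233]
tool_rot: [0.021, 1.0, 0.0, -0.001]
ft_force: [-4.1, -0.3, 3.3]
grip_width: 0.0007
grip_force: 1.9
```

Call:
move_arm(
  moves="-0.025 0 0 0 0 0 0;-0.05 0 0 0 0 0 0;-0.07 0 0 0 0 0 0;-0.08 0 0 0 0 0 0",
)

```text
time: 14.05
position: [0.5215, -0.1927, 0.123]
tool_rot: [0.021, 1.0, 0.0, 0.0]
ft_force: [-4.2, 0.3, 2.8]
grip_width: 0.0007
grip_force: 1.8
```

Call:
move_arm(
  moves="-0.02 0 0 0 0 0 0;-0.04 0 0 0 0 0 0;-0.06 0 0 0 0 0 0;-0.06 0 0 0 0 0 0",
)

```text
time: 14.45
position: [0.5275, -0.193, 0.1229]
tool_rot: [0.021, 1.0, 0.0, 0.0]
ft_force: [-2.2, 0.2, 1.4]
grip_width: 0.0004
grip_force: 1.6
```

Call:
move_arm(
  moves="-0.01 0 0 0 0 0 0;-0.02 0 0 0 0 0 0;-0.03 0 0 0 0 0 0;-0.03 0 0 0 0 0 0",
)

```text
time: 14.85
position: [0.5299, -0.1931, 0.1228]
tool_rot: [0.021, 1.0, 0.0, -0.0]
ft_force: [-3.9, 0.3, 1.0]
grip_width: 0.0007
grip_force: 2.3
```

Call:
move_arm(
  moves="-0.01 0 0 0 0 0 0;-0.02 0 0 0 0 0 0;-0.03 0 0 0 0 0 0;-0.03 0 0 0 0 0 0",
)

```text
time: 15.25
position: [0.5322, -0.1932, 0.1226]
tool_rot: [0.021, 1.0, 0.0, -0.001]
ft_force: [-5.8, -1.1, 0.2]
grip_width: 0.0004
grip_force: 2.8
```

Call:
move_arm(
  moves="0 0 0 0 0 0 0;0 0 0 0 0 0 0",
)

```text
time: 15.45
position: [0.5323, -0.1932, 0.1226]
tool_rot: [0.021, 1.0, 0.0, -0.001]
ft_force: [-5.5, -0.2, 1.7]
grip_width: 0.0007
grip_force: 2.8
```

Call:
move_arm(
  moves="-0.005 0 0 0 0 0 0;-0.01 0 0 0 0 0 0;-0.01 0 0 0 0 0 0",
)

```text
time: 15.75
position: [0.5329, -0.1932, 0.1225]
tool_rot: [0.021, 1.0, 0.0, -0.002]
ft_force: [-5.7, -0.8, 1.4]
grip_width: 0.0005
grip_force: 3.1
```

```bash
python3 - <<'E'
from h import *
snap('side','side4'); i=cv2.imread('pics/side4.png');delta((.539,-.1924,.1225),87.6)
cv2.imwrite('pics/c6.png',cv2.resize(i[220:320,260:360],(600,600),interpolation=cv2.INTER_CUBIC))
E
```

```text
shift [-0.061  0.01  -0.   ] turn [ 0.    -0.002  0.   ] pos [ 0.5329 -0.1932  0.1225] t 15.8 F [-5.91 -1.42  1.24] w 0.0005
```

View pics/c6.png

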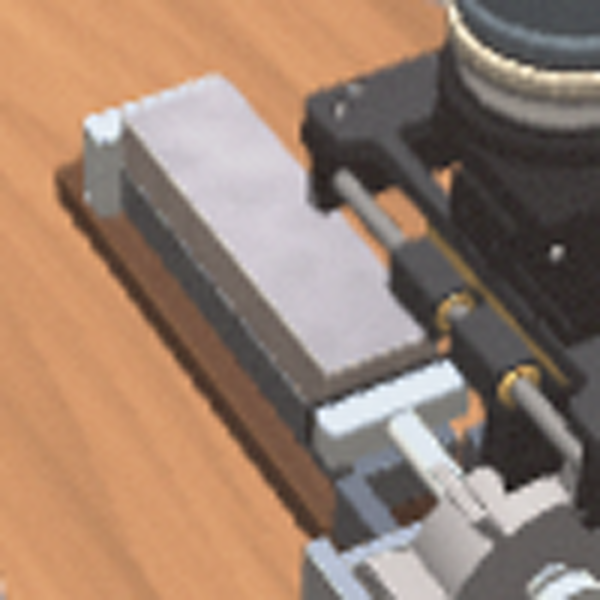

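The stone now bears on both jaws and the push is rising (3.5 to about 5.8 N). A little more, in 1 mm steps.

Call:
move_arm(
  moves="-0.005 0 0 0 0 0 0;-0.01 0 0 0 0 0 0;-0.01 0 0 0 0 0 0",
)

```text
time: 16.1
position: [0.5336, -0.1932, 0.1224]
tool_rot: [0.021, 1.0, 0.0, -0.002]
ft_force: [-6.9, -1.4, 0.5]
grip_width: 0.0008
grip_force: 3.3
```

The push has stiffened to about 6.5–7 N, so I stop here, back off and lift clear.

Call:
move_arm(
  moves="0.02 0 0 0 0 0 0;0.04 0 0 0 0 0 0;0.04 0 -0.3 0 0 0 0;0.04 0 -0.7 0 0 0 0;0.04 0 -1 0 0 0 0;0.04 0 -1 0 0 0 0;0.04 0 -1 0 0 0 0;0.04 0 -1 0 0 0 0",
)

```text
time: 16.9
position: [0.5311, -0.1929, 0.2221]
tool_rot: [0.021, 1.0, 0.0, -0.0]
ft_force: [-1.3, 0.5, -1.9]
grip_width: 0.0008
grip_force: 0.0
```

```bash
python3 - <<'E'
from h import *
snap('side','side5'); i=cv2.imread('pics/side5.png');delta((.539,-.1924,.1225),87.6)
snap('top','top5')
cv2.imwrite('pics/c7.png',cv2.resize(i[110:380,140:500],None,fx=2,fy=2,interpolation=cv2.INTER_CUBIC))
E
```

```text
shift [-0.083  0.006  0.992] turn [ 0.001 -0.001  0.   ] pos [ 0.5308 -0.1928  0.2217] t 16.95 F [-0.63  0.11 -1.8 ] w 0.0004
```

View pics/c7.png

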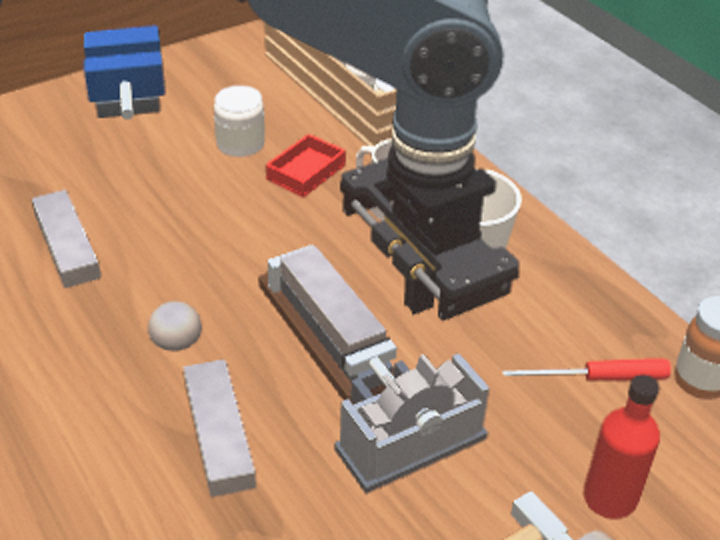

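The stone is clamped on the bed at (330,300), the arm is clear and the other objects are where they started. Handing in.

```bash
python3 -c "
from rig import robot
print(robot.hand_in())"
```

```text
the job is handed in; nothing more can be done
None
```

I laid the stone on the bed and rolled the wheel until it stiffened at a push of about 7 N, which clamps the stone between the jaws. I then moved the arm clear and handed the job in at about 17 s; the hand-in gave no verdict.

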